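# Build up the cleaned compression mould on its guide pins

### The job

The small compression mould has been cleaned and lies in pieces round its pinned base plate: build it up again on the base, in this order: the cavity plate with the rectangular window, the shouldered steel core down into that window, the core retainer with the round hole over the core, and last the solid closing plate. Each plate goes over both guide pins, large hole on the thick pin, and everything must be fully home, each piece lying flat on the one below. Leave the sanding block, caliper and hex key where they lie.

Things in the scene. Friction and masses are not known exactly. Their poses are not given: they have to be found in the camera images.
- base_plate: fixed steel base plate 164 (own x) x 92 (y) x 14 mm. Two upright steel guide pins on its long centre line: 14 mm thick at x = +47, 10 mm at x = -47; they stand 70 mm above the plate's top, the uppermost 16 mm tapering to a rounded point. 4 mm screw heads in three corners, the corner at +x +y is cut off. Origin: centre of underside; z up.
- cavity_plate: aluminium plate 124 (own x) x 60 (y) x 20 mm, with a rectangular window 47 (x) x 29 (y) mm through its middle. Bores 17 mm at x = +47, 13 mm at x = -47, y = 0; the corner at +x +y is cut off. Home: origin 14 mm above the base's, x along the base's x. Starts flat. Grip across the 60 mm at mid-length. Origin: centre of underside.
- mould_core: grey steel core 36 mm high, standing: foot 42 (own x) x 24 (y) x 18 mm, its lowest 6 mm tapered, shoulder 56 x 38 mm from 18 to 24 mm up, grip boss 22 (x) x 14 (y) mm from 24 to 36 mm up; grip the boss across y. Home: foot in the cavity plate's window (2.5 mm play a side, x along the base's x, either way round), shoulder on the plate, origin 16 mm above the base's. Origin: centre of underside.
- core_retainer: aluminium plate 124 (own x) x 60 (y) x 20 mm, with a round 38 mm hole through its middle. Bores 17 mm at x = +47, 13 mm at x = -47, y = 0; the corner at +x +y is cut off. Below, a 68 x 50 mm pocket 7 mm deep takes the core's shoulder. Home: origin 34 mm above the base's, x along the base's x. Starts flat. Grip across the 60 mm at mid-length. Origin: centre of underside.
- closing_plate: aluminium plate 124 (own x) x 60 (y) x 12 mm, solid in the middle, with four small flush screws. Bores 17 mm at x = +47, 13 mm at x = -47, y = 0; the corner at +x +y is cut off. Home: origin 54 mm above the base's, x along the base's x. Starts flat. Grip across the 60 mm at mid-length. Origin: centre of underside.
- sanding_block: bystander: brown cork sanding block, 60 x 112 x 33 mm, lying among the parts; to be left where it is. Origin: centre of its underside.
- caliper: bystander: dial caliper, 58 x 150 x 13 mm, lying flat; to be left where it is. Origin: centre of its underside. The black blade leaning up out of the white block between it and the robot is a fixed obstacle: it rises from x = 0.1, y = 0.35 m (robot frame) to its free tip at x = 0.39, y = 0.01 m, 0.34 m high; keep the arm clear of it.
- hex_key: bystander: black hex key, 31 x 90 x 5 mm, lying flat; to be left where it is. Origin: centre of its underside.
Things that resemble listed ones, but are neither listed nor needed, are in the scene too. There is more than one size of the mould_core; the job needs the smaller.

How it is judged:
On the way, in this order (a step that is already met when the one before it is completed fails the run):
1. the cavity plate lies flat on the base plate, both pins through it (z of cavity_plate in the frame of base_plate between 0.0115 and 0.0165 m and horizontal distance between cavity_plate and base_plate below 0.006 m and angle between the x axis of cavity_plate and the x axis of base_plate, either way round below 0.08 rad and angle between cavity_plate's own z axis and vertical below 0.05 rad), for 0.2 s.
2. the core stands in the window of the cavity plate, its shoulder down on the plate (all of step 1 and z of mould_core in the frame of base_plate between 0.0135 and 0.0185 m and horizontal distance between mould_core and base_plate below 0.008 m and angle between the x axis of mould_core and the x axis of base_plate, either way round below 0.2 rad and angle between mould_core's own z axis and vertical below 0.05 rad), for 0.2 s.
3. the core retainer lies flat on the cavity plate, over the core (all of step 2 and z of core_retainer in the frame of base_plate between 0.0315 and 0.0365 m and horizontal distance between core_retainer and base_plate below 0.006 m and angle between the x axis of core_retainer and the x axis of base_plate, either way round below 0.08 rad and angle between core_retainer's own z axis and vertical below 0.05 rad), for 0.2 s.
4. the closing plate lies flat on the retainer (all of step 3 and z of closing_plate in the frame of base_plate between 0.0515 and 0.0565 m and horizontal distance between closing_plate and base_plate below 0.006 m and angle between the x axis of closing_plate and the x axis of base_plate, either way round below 0.08 rad and angle between closing_plate's own z axis and vertical below 0.05 rad), for 0.2 s.
At the end, for the whole second after the job is handed in: All four pieces are fully home on the base, released and at rest: each within 2.5 mm of its seated height and level within 3 degrees; the plates' centres within 6 mm and 4.5 degrees of the base's, the core's centre within 8 mm and 11 degrees. The bystanders have not been shifted by more than 40 mm (all of step 4 and linear speed of each of cavity_plate, mould_core, core_retainer, closing_plate below 0.01 m/s); the robot touches nothing.
It fails at once if the sanding block is shifted by more than 40 mm (distance of sanding_block from where it was at the start of the episode above 0.04 m).
It fails at once if the caliper is shifted by more than 40 mm (distance of caliper from where it was at the start of the episode above 0.04 m).
It fails at once if the hex key is shifted by more than 40 mm (distance of hex_key from where it was at the start of the episode above 0.04 m).
It also fails if it takes over 112 s, if anything falls off the work surface, if the arm or the gripper's body presses on something with over 40 N, if the wrist force passes 120 N, or if a joint passes its speed limit or range.

### The arm

A 7-joint arm with a two-finger parallel gripper is mounted at the origin on the work surface; the furniture and walls round the work are solid. World frame = base frame: x ahead of the robot, y to its left, z up, the work surface at z = 0. Lengths are in m, angles in rad, forces in N, time in s.
With the tool pointing down it reaches from about 0.425 to 0.925 m from the base axis. Payload 6.8 kg.
Tool frame: the origin (TCP) lies on the centre line of the jaws, within the pads' length; the fingertips stand 25 mm ahead of it and the grasp point (between the pads) lies 6 mm ahead of it; z points along the fingers, y is the line along which they close (so a half turn about z gives the same grasp; the last joint's range is limited). The gripper opens to 85 mm and grips with 20 to 120 N. Pads are 22 mm wide; open, the fingers measure 114 mm over their backs; the gripper's body (76 mm by 85 mm) begins 54 mm behind the grasp point. The pads swing forward as they close: fully open they stand 13 mm farther back than shut.
Start: joints at [1.135, 0.477, 0.022, 1.555, -0.011, 1.109, -0.083], TCP at [0.217, -0.639, 0.256] pointing down, gripper open.
Joint ranges: [-2.96, 2.96], [-0.34, 2.1], [-1.41, 1.46], [0.24, 2.44], [-1.37, 4.51], [0.17, 1.92], [-2.96, 2.96]. Speed limits (rad/s): [2.39, 2.39, 3.14, 3.14, 3.14, 3.14, 3.14].

### API

Orientations are given as a rotation vector (axis times angle).
In Python, from bench import status, imaging, workorder gives the robot as it stands.
- The arm moves only by the tool send_rows, never from a script. Its argument "steps" is a list of rows, each an object of numbers: "dx", "dy", "dz": the shift along the tool's x, y, z in cm; "yaw": the turn about the tool's z in degrees; "gripper": the opening, from 0 (shut) to 1 (fully open). A call has 1 to 5 rows; each row is the pose to reach, as a shift and turn from the pose commanded when the call began, along the tool's axes at that moment; what a row does not reach only later rows make up. A row lasts 1/8 s, in which the tool goes at most 62.5 mm and 10.7 degrees, less where a joint would pass 70% of its speed; a pose out of reach is approached as far as the arm can. A call with a gripper value outside its range is refused whole. The fingers move at their own pace and stop on an object; "force" is the grip in N (left out, the last holds). Time passes only in rows, so rows that repeat a pose let the fingers close. It gives the time, the measured TCP pose, the force, the opening and the grip force at its end, in the units of the state.
- status.get_obs(): the state, without advancing time (a new reading comes with each control period).
- imaging.grab_frame(name): name is "scene" or "top" or "wrist"; returns a dict with "color" (384x512x3 uint8, red, green, blue), "depth" (384x512 float32, m along the optical axis (not along the pixel's ray), 0 where there is no reading), "K" (3x3 intrinsics, pixels), "R" (3x3) and "t" (3): a world point X has camera coordinates R X + t. Camera axes: x right, y down, z forward; pixel columns grow to the right and rows downward; lengths in m; the calibration is good to about 2 mm. A picture is of the moment at which its call begins.
- workorder.hand_in(): hands the job in; it is judged then, once.
The state is a dict: "clock": time; "joints": joint angles; "qvel": joint speeds; "tau": joint torques, N m; "tcp_pos": TCP position; "orientation": TCP orientation; "contact_force": force on the tool from outside, world axes, zero at the start; "moment": the same for the moment, N m; "grip_width": finger opening in m; "gripper_force": force on a finger pad.
Only numpy, scipy, OpenCV 4.12 (cv2) and the standard library are available. Lean on these libraries where they do the work, as an engineer would, in place of code of your own. Each camera call takes 0.05 s, during which the arm holds its last target. There are 200 camera calls.

## Working session

There is one attempt and no reset: what is moved stays moved. The work goes in short steps, Python scripts to look and compute and a tool call to move; the robot and the scene stay as the last step left them, time stands still between calls to the robot, and variables do not carry over. Pictures are saved under pics/ and viewed, at most 14 in all, crops included, and the job is handed in when it is done.

Besides the shell and the picture viewer there is one more tool, called by a JSON object that holds its "name" and its "arguments", one argument or row to a line. send_rows: Moves the arm, as the interface text tells. Its arguments: {"type":"object","properties":{"steps":{"type":"array"},"force":{"type":"number"}},"required":["steps"]}

```bash
ls; mkdir -p pics
cat > h.py <<'E'
import numpy as np, cv2
from bench import status, imaging, workorder
def snap(n,f):
    d=imaging.grab_frame(n); np.savez(f'pics/{f}.npz',**d)
    cv2.imwrite(f'pics/{f}.png',cv2.resize(d['color'][:,:,::-1],(800,600),interpolation=cv2.INTER_CUBIC)); return d
def load(f): return dict(np.load(f'pics/{f}.npz'))
def w(d,u,v,z=None):
    "pixel (native) -> world; with depth or on plane z"
    r=d['R'].T@np.linalg.inv(d['K'])@np.array([u,v,1.]); c=-d['R'].T@d['t']
    if z is None: return c+r*d['depth'][int(round(v)),int(round(u))]
    return c+r*(z-c[2])/r[2]
def cloud(d):
    v,u=np.mgrid[:384,:512]; p=np.stack([u.ravel(),v.ravel(),np.ones(u.size)])
    X=(np.linalg.inv(d['K'])@p*d['depth'].ravel()-d['t'][:,None]); return (d['R'].T@X).T.reshape(384,512,3)
E
python3 - <<'E'
from h import *
for n in ['scene','top','wrist']:
    d=snap(n,n+'0'); print(n,d['K'].tolist(),(-d['R'].T@d['t']).round(3), d['R'].round(2).tolist())
print(status.get_obs())
E
```

```text
pics
scene [[353.1482120940219, 0.0, 259.81325570364186], [0.0, 353.1482120940219, 191.99445251797155], [0.0, 0.0, 1.0]] [0.187 0.493 0.6  ] [[-0.84, -0.54, 0.01], [-0.37, 0.57, -0.73], [0.39, -0.62, -0.68]]
top [[402.95854162117934, 0.0, 258.55672468525034], [0.0, 402.95854162117934, 196.1030697439565], [0.0, 0.0, 1.0]] [ 0.341 -0.008  1.001] [[-0.02, -1.0, -0.01], [-0.98, 0.02, -0.18], [0.18, 0.0, -0.98]]
wrist [[278.43489009642565, 0.0, 255.33354235506184], [0.0, 278.43489009642565, 193.08759405304755], [0.0, 0.0, 1.0]] [ 0.279 -0.619  0.373] [[0.32, -0.95, -0.0], [-0.91, -0.31, 0.26], [-0.25, -0.08, -0.97]]
{'clock': 0.15, 'joints': array([ 1.13487516,  0.47764933,  0.02232875,  1.55621426, -0.01150087,
        1.10929262, -0.08310145]), 'qvel': array([ 5.62404180e-04, -1.67363824e-03,  1.15256675e-04, -1.83124624e-03,
       -3.12901142e-04,  4.55755934e-05,  1.01647110e-03]), 'tau': array([ 2.14278662e-03, -5.96930659e+01,  1.61012448e+00, -2.81487912e+01,
        1.26611468e-02,  6.63470157e-03,  2.32933519e-05]), 'tcp_pos': array([ 0.21720946, -0.63865394,  0.25552671]), 'orientation': array([-3.09809706e+00, -5.12458908e-01,  5.10633041e-04]), 'contact_force': array([-0.89589056,  0.35759557, -0.4690617 ]), 'moment': array([-0.02791963, -0.00030428,  0.00593296]), 'gripper_force': 0.0, 'grip_width': 0.08519777234835009}
```

View pics/top0.png

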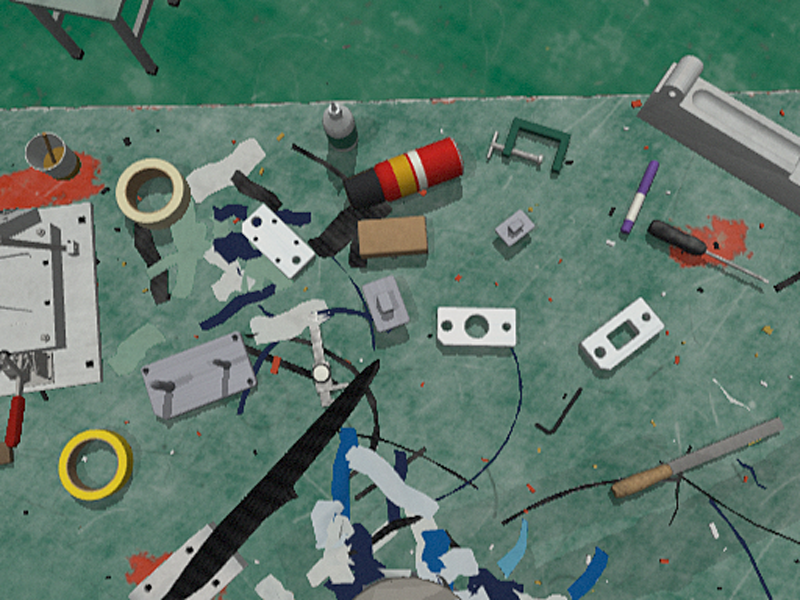

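View pics/scene0.png

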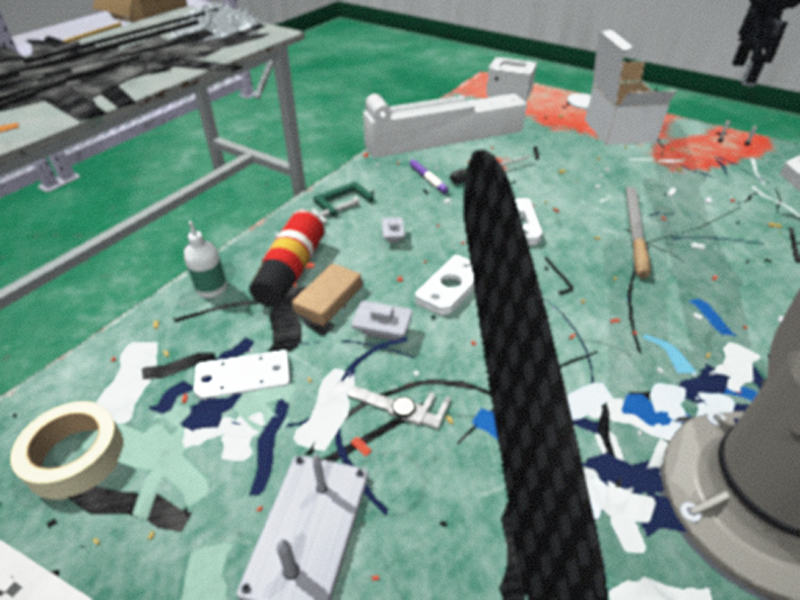

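The top view (800-px scale) shows the base at (200,375), the cavity plate at (622,335), the retainer at (477,327), the closing plate at (278,241), the small core at (515,230) and the big core at (385,303). The blade runs from (170,600) to (378,365). I'll measure next.

Run:
```python
from h import *
d=load('top0'); P=cloud(d); s=.64
reg={'base':(200,375,70,55,.010,.018),'cav':(622,335,50,45,.012,.028),'ret':(477,327,50,35,.012,.028),'clo':(278,241,50,50,.006,.018),'core':(515,230,30,28,.018,.045),'big':(385,303,35,40,.02,.05)}
tiles=[]
for k,(u,v,a,b,z0,z1) in reg.items():
    u0,u1,v0,v1=[int(x*s) for x in (u-a,u+a,v-b,v+b)]
    Q=P[v0:v1,u0:u1].reshape(-1,3); zz=Q[:,2]; m=(zz>z0)&(zz<z1)
    q=Q[m]; r=cv2.minAreaRect((q[:,:2]*1000).astype(np.float32)); print(k,m.sum(),np.round(r[0],1),np.round(r[1],1),round(r[2],1),'med z',np.median(q[:,2]).round(4), 'max',zz.max().round(3))
    c=np.array(r[0])/1000; z=np.median(q[:,2])
    # ortho tile: up=+x, left=+y ; 0.5mm/px, 220mm
    S=.2 if k=='base' else .16; N=260
    i,j=np.mgrid[:N,:N]; X=np.stack([c[0]+S/2-i*S/N,c[1]+S/2-j*S/N,np.full(i.shape,z)],-1)
    C=X@d['R'].T+d['t']; p=C@d['K'].T; mp=(p[...,:2]/p[...,2:]).astype(np.float32)
    t=cv2.remap(d['color'],mp[...,0],mp[...,1],cv2.INTER_CUBIC)[:,:,::-1].copy(); cv2.putText(t,k,(3,15),0,.5,(0,0,255)); tiles.append(t)
    print('  tile centre',c.round(4),'m/px',S/N)
cv2.imwrite('pics/tiles.png',np.vstack([np.hstack(tiles[:3]),np.hstack(tiles[3:])]))
```

```text
base 2338 [435.4 317.1] [147.  222.4] 7.0 med z 0.0143 max 1.001
  tile centre [0.4354 0.3171] m/px 0.0007692307692307692
cav 988 [ 469.1 -346.6] [ 60.2 125.8] 35.1 med z 0.0197 max 1.001
  tile centre [ 0.4691 -0.3466] m/px 0.0006153846153846154
ret 988 [ 487.9 -117.8] [121.6  60.5] 87.7 med z 0.02 max 1.001
  tile centre [ 0.4879 -0.1178] m/px 0.0006153846153846154
clo 2117 [642.7 203. ] [163.9 169.7] 90.0 med z 0.0102 max 1.001
  tile centre [0.6427 0.203 ] m/px 0.0006153846153846154
core 326 [ 646.9 -186.1] [38.7 57.1] 38.1 med z 0.0244 max 1.001
  tile centre [ 0.6469 -0.1861] m/px 0.0006153846153846154
big 626 [525.2  24.3] [80.5 54.2] 18.7 med z 0.0346 max 1.001
  tile centre [0.5252 0.0243] m/px 0.0006153846153846154
```

View pics/tiles.png

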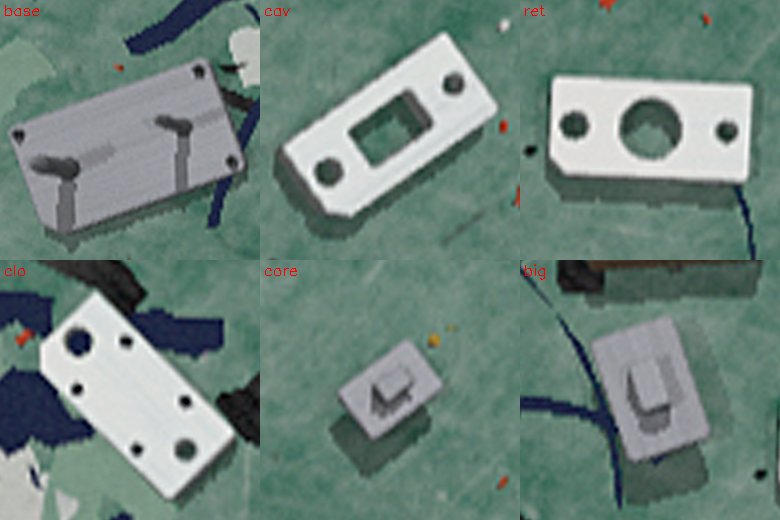

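```bash
cat >> h.py <<'E'
def rect(d,c,zlo,zhi,rad=.1):
    "largest component of points with zlo<z<zhi within rad of c -> centre, (long,short), azimuth of long axis deg"
    P=cloud(d); m=((P[...,2]>zlo)&(P[...,2]<zhi)&(np.hypot(P[...,0]-c[0],P[...,1]-c[1])<rad)&(d['depth']>0)).astype(np.uint8)
    n,l,st,_=cv2.connectedComponentsWithStats(m,connectivity=8); k=1+st[1:,4].argmax(); q=P[l==k]
    (cx,cy),(a,b),t=cv2.minAreaRect((q[:,:2]*1000).astype(np.float32))
    if a<b: a,b,t=b,a,t+90
    return np.array([cx,cy])/1000,(round(a,1),round(b,1)),(t%180),np.median(q[:,2])
def pose():
    from scipy.spatial.transform import Rotation as Ro
    o=status.get_obs(); return o['tcp_pos'],Ro.from_rotvec(o['orientation']).as_matrix(),o
def go(x,y,z,yaz=None,frm=None):
    "shift for send_rows; yaz = wanted azimuth (deg) of tool y, nearest half turn; frm=(x,y,z,yaz) start instead of measured"
    p,R,o=pose()
    if frm is not None:
        p=np.array(frm[:3]); a=np.radians(frm[3]); yv=np.array([np.cos(a),np.sin(a),0]); zv=np.array([0,0,-1.]); R=np.stack([np.cross(yv,zv),yv,zv],1)
    d=R.T@(np.array([x,y,z])-p)*100; az=np.degrees(np.arctan2(R[1,1],R[0,1])); yaw=0
    if yaz is not None: yaw=-((yaz-az+90)%180-90)
    print('dx %.2f dy %.2f dz %.2f yaw %.1f'%(*d,yaw),'| az %.1f'%az); return (x,y,z,az-yaw)
E
python3 - <<'E'
from h import *
d=load('top0')
for k,c,a,b,r in [('base',(.435,.317),.0115,.0185,.11),('cav',(.469,-.347),.015,.026,.09),('ret',(.488,-.118),.015,.026,.09),('clo',(.643,.203),.009,.016,.09),('core',(.647,-.186),.020,.030,.05)]:
    print(k,rect(d,c,a,b,r))
E
```

```text
base (array([0.42029745, 0.3201127 ]), (164.4, 92.8), 110.0012149810791, np.float64(0.014495908540402143))
cav (array([ 0.46914423, -0.34660547]), (125.8, 60.2), 125.0858039855957, np.float64(0.019748189885204496))
ret (array([ 0.48791946, -0.11779211]), (121.6, 60.4), 87.67176818847656, np.float64(0.02005696002736381))
clo (array([0.63836096, 0.20128958]), (125.9, 64.9), 42.10531234741211, np.float64(0.01230756774210447))
core (array([ 0.64681964, -0.18607993]), (56.6, 38.9), 129.43150329589844, np.float64(0.023890093346784116))
```

Run:
```python
from h import *
go(.40,-.43,.25,None); go(.469,-.347,.22,35)
```

```text
dx 24.02 dy -13.87 dz 0.57 yaw 0.0 | az -71.2
dx 33.23 dy -19.50 dz 3.58 yaw 73.8 | az -71.2
```

{"name": "send_rows", "arguments": {
  "steps": [
    {"dx":6,"dy":-3.5,"dz":0.2,"yaw":-10.6,"gripper":1},
    {"dx":12,"dy":-7,"dz":0.3,"yaw":-21.2,"gripper":1},
    {"dx":18,"dy":-10.5,"dz":0.5,"yaw":-31.8,"gripper":1},
    {"dx":24,"dy":-13.9,"dz":0.6,"yaw":-42.4,"gripper":1},
    {"dx":24,"dy":-13.9,"dz":0.6,"yaw":-53,"gripper":1}
  ]
}}

```text
clock: 0.78
tcp_pos: [0.4028, -0.4262, 0.2503]
orientation: [-2.534, -1.856, -0.002]
contact_force: [-0.4, -1.3, -1.0]
grip_width: 0.0858
gripper_force: 0.0
```

Run:
```python
from h import *
go(.469,-.347,.22,35)
```

```text
dx 9.54 dy 3.92 dz 3.04 yaw -52.5 | az -17.5
```

{"name": "send_rows", "arguments": {
  "steps": [
    {"dx":3,"dy":1,"dz":1,"yaw":-10.6},
    {"dx":6,"dy":2.4,"dz":2,"yaw":-21.2},
    {"dx":9.5,"dy":3.9,"dz":3,"yaw":-31.8},
    {"dx":9.5,"dy":3.9,"dz":3,"yaw":-42.4},
    {"dx":9.5,"dy":3.9,"dz":3,"yaw":-52.5}
  ]
}}

```text
validation failed for argument at $.st...
```

Run:
```python
from h import *
d=snap('wrist','w1'); print(pose()[0]); go(.469,-.347,.22,35)
print(rect(d,(.469,-.347),.013,.027,.09))
```

```text
[ 0.40477308 -0.42412917  0.25025499]
dx 9.24 dy 3.89 dz 3.06 yaw -52.0 | az -17.0
(array([ 0.46941251, -0.35122421]), (124.1, 60.2), 125.31625366210938, np.float64(0.019796073991569536))
```

View pics/w1.png

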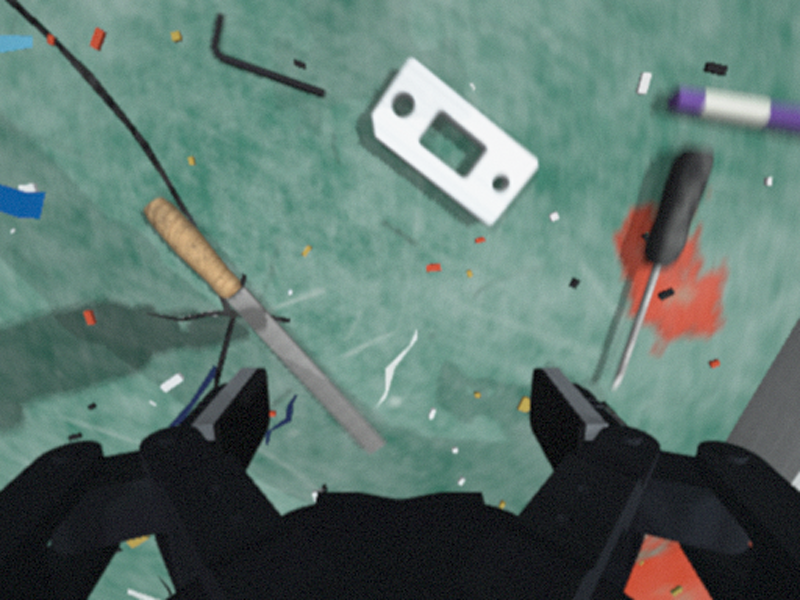

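The wrist view shows the cavity plate centred near (455,140) with its big hole at (403,105). The call was rejected, so I'll include the gripper value in every row.

{"name": "send_rows", "arguments": {
  "steps": [
    {"dx":3,"dy":1,"dz":1,"yaw":-10.6,"gripper":1},
    {"dx":6,"dy":2.4,"dz":2,"yaw":-21.2,"gripper":1},
    {"dx":9.2,"dy":3.9,"dz":3,"yaw":-31.8,"gripper":1},
    {"dx":9.2,"dy":3.9,"dz":3,"yaw":-42.4,"gripper":1},
    {"dx":9.2,"dy":3.9,"dz":3,"yaw":-52,"gripper":1}
  ]
}}

```text
clock: 1.45
tcp_pos: [0.4655, -0.3549, 0.2198]
orientation: [-1.473, -2.774, -0.0]
contact_force: [-0.6, -0.1, -0.1]
grip_width: 0.0854
gripper_force: 0.0
```

Run:
```python
from h import *
d=snap('wrist','w2'); d=snap('wrist','w2'); print(pose()[0]); go(.469,-.347,.22,35)
print(rect(d,(.469,-.347),.013,.027,.09)); d=snap('top','t2'); print(rect(d,(.469,-.347),.013,.027,.09))
```

```text
[ 0.46510298 -0.35545339  0.21989799]
dx 0.49 dy 0.79 dz -0.01 yaw -1.3 | az 33.7
(array([ 0.46998645, -0.35119269]), (124.3, 60.1), 125.31235885620117, np.float64(0.019812960679483224))
(array([ 0.46904871, -0.3468157 ]), (126.6, 60.3), 124.99757766723633, np.float64(0.019774453647866487))
```

{"name": "send_rows", "arguments": {
  "steps": [
    {"dx":0.3,"dy":0.7,"dz":8,"yaw":-1.3,"gripper":1},
    {"dx":0.3,"dy":0.7,"dz":12,"yaw":-1.3,"gripper":1},
    {"dx":0.3,"dy":0.7,"dz":12,"yaw":-1.3,"gripper":1},
    {"dx":0.3,"dy":0.7,"dz":12,"yaw":-1.3,"gripper":1}
  ]
}}

```text
clock: 2.1
tcp_pos: [0.4708, -0.3494, 0.1021]
orientation: [1.45, 2.784, -0.0]
contact_force: [1.1, 0.0, 0.7]
grip_width: 0.0855
gripper_force: 0.0
```

Run:
```python
from h import *
d=snap('wrist','w3'); print(pose()[0],pose()[2]['qvel'].round(3)); go(.4695,-.349,.028,35)
print(rect(d,(.469,-.347),.013,.027,.09))
```

```text
[ 0.47132256 -0.34972048  0.10290501] [ 0.003 -0.015 -0.003 -0.004  0.002 -0.005  0.003]
dx 0.19 dy -0.12 dz 7.49 yaw -0.0 | az 35.0
(array([ 0.46959387, -0.35081845]), (123.8, 60.2), 125.43603515625, np.float64(0.019782274085395547))
```

{"name": "send_rows", "arguments": {
  "steps": [
    {"dx":0.2,"dy":-0.1,"dz":4,"yaw":0,"gripper":1},
    {"dx":0.2,"dy":-0.1,"dz":7.5,"yaw":0,"gripper":1},
    {"dx":0.2,"dy":-0.1,"dz":7.5,"yaw":0,"gripper":1},
    {"dx":0.2,"dy":-0.1,"dz":7.5,"yaw":0,"gripper":1}
  ]
}}

```text
clock: 2.65
tcp_pos: [0.4694, -0.3486, 0.0278]
orientation: [1.448, 2.784, -0.001]
contact_force: [0.0, 0.9, 0.3]
grip_width: 0.0855
gripper_force: 0.0
```

{"name": "send_rows", "arguments": {
  "steps": [
    {"dx":0,"dy":0,"dz":0,"yaw":0,"gripper":0},
    {"dx":0,"dy":0,"dz":0,"yaw":0,"gripper":0},
    {"dx":0,"dy":0,"dz":0,"yaw":0,"gripper":0},
    {"dx":0,"dy":0,"dz":0,"yaw":0,"gripper":0}
  ],
  "force": 70
}}

```text
clock: 3.15
tcp_pos: [0.4689, -0.3483, 0.0275]
orientation: [1.448, 2.785, -0.001]
contact_force: [-1.3, 0.1, 10.5]
grip_width: 0.0583
gripper_force: 74.4
```

Run:
```python
from h import *
d=snap('wrist','w4'); print(pose()[0],pose()[2]['grip_width'],pose()[2]['gripper_force'])
print(rect(d,(.469,-.347),.013,.027,.09))
```

```text
[ 0.46894105 -0.34829674  0.02751915] 0.058367688634084536 74.39519762992859
(array([ 0.46249426, -0.34132153]), (100.8, 85.7), 124.38701629638672, np.float64(0.0197507342745628))
```

View pics/w4.png

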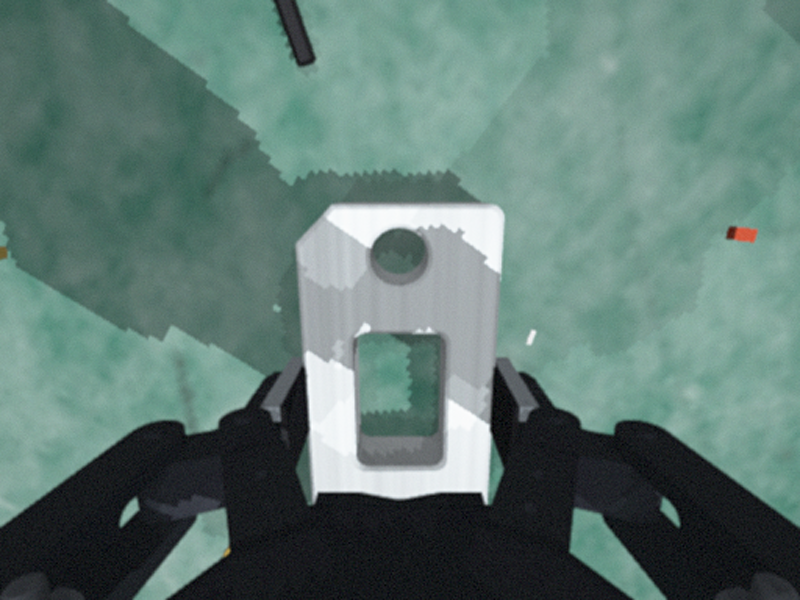

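The plate is gripped. Its large hole is at about (400,255) in the 800-px view, its front edge at row 205 and the window spans (357..445, 332..).

Run:
```python
from h import *
d=load('w4'); p,R,o=pose()
for n,(u,v) in dict(hole=(400,255),front=(415,206),left=(300,300),right=(501,300)).items():
    X=w(d,u*.64,v*.64,.020); print(n,X.round(4),'tool mm',((R.T@(X-p))*1000).round(1), 'depth z',w(d,u*.64,v*.64)[2].round(4))
f=go(.469,-.348,.22,35); f=go(.62,-.15,.30,28,f); f=go(.66,.05,.30,24,f); f=go(.50,.29,.28,20,f)
```

```text
hole [ 0.4421 -0.3118  0.02  ] tool mm [45.3 -1.   7.4] depth z -0.0003
front [ 0.4376 -0.298   0.02  ] tool mm [59.2  3.2  7.3] depth z 0.0193
left [ 0.4256 -0.3398  0.02  ] tool mm [ 31.9 -30.6   7.4] depth z 0.0199
right [ 0.4744 -0.3055  0.02  ] tool mm [31.9 29.1  7.4] depth z -0.0005
dx -0.04 dy 0.04 dz -19.25 yaw 0.1 | az 35.1
dx 7.56 dy 23.73 dz -8.00 yaw 7.0 | az 35.0
dx 15.78 dy 12.92 dz 0.00 yaw 4.0 | az 28.0
dx 28.43 dy -4.86 dz 2.00 yaw 4.0 | az 24.0
```

{"name": "send_rows", "arguments": {
  "steps": [
    {"dx":0,"dy":0,"dz":-2,"yaw":0,"gripper":0},
    {"dx":0,"dy":0,"dz":-6,"yaw":0,"gripper":0},
    {"dx":0,"dy":0,"dz":-12,"yaw":0,"gripper":0},
    {"dx":0,"dy":0,"dz":-18,"yaw":0,"gripper":0},
    {"dx":0,"dy":0,"dz":-23,"yaw":0,"gripper":0}
  ]
}}

```text
clock: 3.82
tcp_pos: [0.4677, -0.3473, 0.2591]
orientation: [1.447, 2.786, -0.0]
contact_force: [0.8, -0.2, -3.4]
grip_width: 0.0581
gripper_force: 77.1
```

{"name": "send_rows", "arguments": {
  "steps": [
    {"dx":1.5,"dy":4.8,"dz":-1,"yaw":1.5,"gripper":0},
    {"dx":3,"dy":9.6,"dz":-2,"yaw":3,"gripper":0},
    {"dx":4.5,"dy":14.4,"dz":-3,"yaw":4.5,"gripper":0},
    {"dx":6,"dy":19.2,"dz":-4,"yaw":6,"gripper":0},
    {"dx":7.5,"dy":23.7,"dz":-4,"yaw":7,"gripper":0}
  ]
}}

```text
clock: 4.45
tcp_pos: [0.6195, -0.1483, 0.2975]
orientation: [1.615, 2.692, 0.001]
contact_force: [0.5, -0.2, -2.2]
grip_width: 0.0583
gripper_force: 77.1
```

{"name": "send_rows", "arguments": {
  "steps": [
    {"dx":4,"dy":3.2,"dz":0,"yaw":1,"gripper":0},
    {"dx":8,"dy":6.4,"dz":0,"yaw":2,"gripper":0},
    {"dx":12,"dy":9.6,"dz":0,"yaw":3,"gripper":0},
    {"dx":15.8,"dy":12.9,"dz":0,"yaw":4,"gripper":0}
  ]
}}

```text
clock: 4.95
tcp_pos: [0.6576, 0.0518, 0.2964]
orientation: [1.709, 2.636, -0.0]
contact_force: [0.4, 0.1, -2.1]
grip_width: 0.058
gripper_force: 77.0
```

{"name": "send_rows", "arguments": {
  "steps": [
    {"dx":5.7,"dy":-1,"dz":0,"yaw":1,"gripper":0},
    {"dx":11.4,"dy":-2,"dz":0,"yaw":2,"gripper":0},
    {"dx":17.1,"dy":-3,"dz":0,"yaw":3,"gripper":0},
    {"dx":22.8,"dy":-4,"dz":1,"yaw":4,"gripper":0},
    {"dx":28.4,"dy":-4.9,"dz":2,"yaw":4,"gripper":0}
  ]
}}

```text
clock: 5.58
tcp_pos: [0.4958, 0.2906, 0.2764]
orientation: [1.8, 2.574, 0.001]
contact_force: [0.9, 1.1, -3.1]
grip_width: 0.058
gripper_force: 77.1
```

Run:
```python
from h import *
print(pose()[0]); go(.4203,.3201,.20,20)
```

```text
[0.49582247 0.29060359 0.27636097]
dx 5.37 dy -6.09 dz 7.63 yaw 0.1 | az 20.1
```

{"name": "send_rows", "arguments": {
  "steps": [
    {"dx":2.7,"dy":-3,"dz":4,"yaw":0,"gripper":0},
    {"dx":5.4,"dy":-6.1,"dz":9,"yaw":0,"gripper":0},
    {"dx":5.4,"dy":-6.1,"dz":14.2,"yaw":0,"gripper":0},
    {"dx":5.4,"dy":-6.1,"dz":14.2,"yaw":0,"gripper":0},
    {"dx":5.4,"dy":-6.1,"dz":14.2,"yaw":0,"gripper":0}
  ]
}}

```text
clock: 6.2
tcp_pos: [0.4229, 0.3198, 0.1355]
orientation: [1.801, 2.573, 0.004]
contact_force: [1.0, 0.5, -1.5]
grip_width: 0.058
gripper_force: 77.2
```

Run:
```python
from h import *
a=snap('wrist','w5'); b=snap('top','t5'); print(pose()[0]); go(.4203,.3201,.135,20)
c=b['color'][190:290,70:190]; c=cv2.resize(c,None,fx=5,fy=5,interpolation=cv2.INTER_CUBIC)
cv2.imwrite('pics/t5c.png',c[:,:,::-1])
```

```text
[0.42347125 0.32009572 0.13591232]
dx 0.11 dy -0.30 dz 0.09 yaw -0.0 | az 20.0
```

View pics/w5.png

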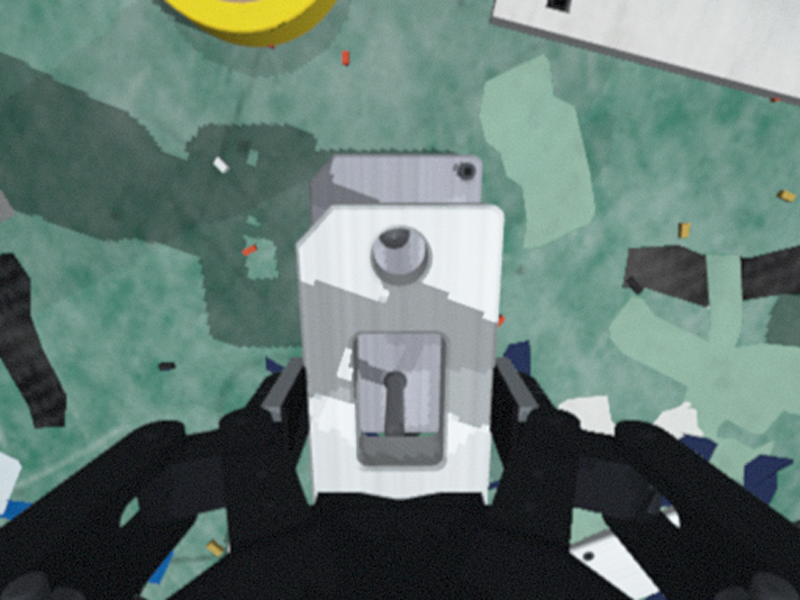

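View pics/t5c.png

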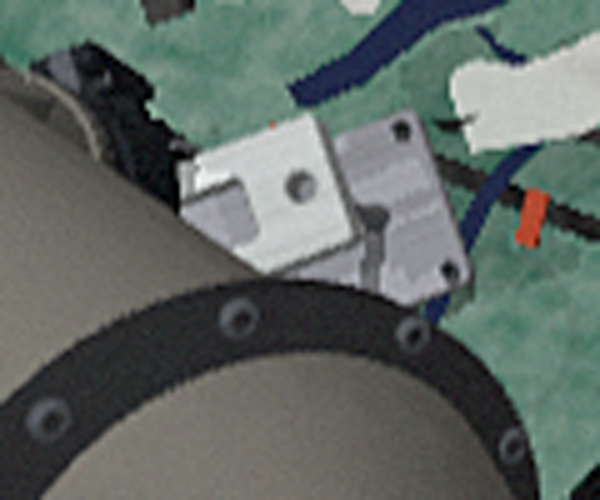

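```bash
python3 - <<'E'
from h import *
d=load('w5'); p,R,o=pose(); P=cloud(d)
def s(n,u,v,z):
    X=w(d,u*.64,v*.64,z); print(n,X.round(4),'tool mm',((R.T@(X-p))*1000).round(1))
zt=p[2]-.0275+.02
s('hole',400,255,zt); s('pfront',415,206,zt); s('pleft',300,300,zt); s('pright',500,300,zt)
s('bfront',410,155,.014); s('bleft',313,190,.014); s('bright',482,195,.014); s('thin tip',396,378,.084); s('thick tip',396,233,.084)
# depth of pins
m=(P[...,2]>.03)&(P[...,2]<.092)&(d['depth']>0)
for n,(u0,u1,v0,v1) in dict(thick=(375,425,225,280),thin=(370,420,360,440)).items():
    q=P[int(v0*.64):int(v1*.64),int(u0*.64):int(u1*.64)][m[int(v0*.64):int(v1*.64),int(u0*.64):int(u1*.64)]]
    if len(q):
        t=q[q[:,2]>.05]; T=((t-p)@R)*1000; print(n,len(t),q[:,2].max(), T.min(0).round(1),T.max(0).round(1))
        h=q[q[:,2]>q[:,2].max()-.006]; print('  top',((h-p)@R*1000).mean(0).round(1))
print(rect(d,(.42,.32),.011,.018,.12))
E
python3 - <<'E'
import cv2
i=cv2.imread('pics/w5.png')[140:450,280:520]; cv2.imwrite('pics/w5c.png',cv2.resize(i,None,fx=1.9,fy=1.9,interpolation=cv2.INTER_CUBIC))
E
```

```text
hole [0.4069 0.3619 0.1284] tool mm [45.  -1.3  7.5]
pfront [0.4061 0.3763 0.1284] tool mm [58.8  2.9  7.6]
pleft [0.3837 0.3392 0.1284] tool mm [ 31.5 -30.9   7.4]
pright [0.4393 0.3595 0.1284] tool mm [31.6 28.3  7.7]
bfront [0.4005 0.3962 0.014 ] tool mm [ 79.3   3.9 122. ]
bleft [0.3582 0.362  0.014 ] tool mm [ 61.5 -47.5 121.8]
bright [0.4437 0.3905 0.014 ] tool mm [ 59.1  42.5 122.2]
thin tip [0.4259 0.3058 0.084 ] tool mm [-14.3  -2.8  51.9]
thick tip [0.4051 0.3629 0.084 ] tool mm [46.5 -2.8 52. ]
thick 207 0.08461746745729685 [ 38.3 -10.5  51.3] [48.   2.7 67.9]
  top [44.7 -3.8 54.7]
thin 253 0.077280177481584 [-49.6  -9.1  58.6] [-43.6   0.6  85.8]
  top [-46.1  -4.1  61.6]
(array([0.39619351, 0.38085181]), (95.2, 34.9), 28.347909927368164, np.float64(0.013859087398581644))
```

View pics/w5c.png

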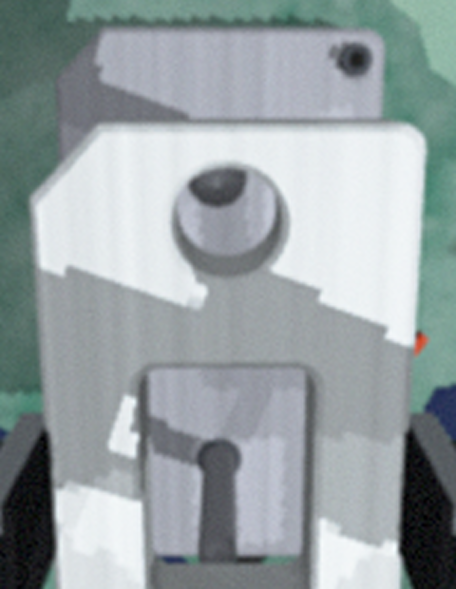

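The view shows the pins through the hole and the window. The pins' lateral centre is at tool y ≈ -4.0 mm against -1.3 mm for the plate, so I'll shift by dy -0.28 cm. Longitudinally it is aligned.

{"name": "send_rows", "arguments": {
  "steps": [
    {"dx":0,"dy":-0.28,"dz":1.5,"yaw":0,"gripper":0},
    {"dx":0,"dy":-0.28,"dz":3,"yaw":0,"gripper":0},
    {"dx":0,"dy":-0.28,"dz":4,"yaw":0,"gripper":0},
    {"dx":0,"dy":-0.28,"dz":4.5,"yaw":0,"gripper":0},
    {"dx":0,"dy":-0.28,"dz":4.5,"yaw":0,"gripper":0}
  ]
}}

```text
clock: 6.92
tcp_pos: [0.4193, 0.3188, 0.088]
orientation: [-1.8, -2.574, -0.001]
contact_force: [2.3, 2.6, -5.8]
grip_width: 0.0582
gripper_force: 77.1
```

Run:
```python
from h import *
p,R,o=pose(); print(p,o['contact_force'].round(1),o['moment'].round(2)); go(.4208,.3201,.0415,20)
```

```text
[0.4193342  0.3187669  0.08804227] [ 2.3  2.6 -5.8] [ 0.49 -0.65 -0.15]
dx 0.07 dy 0.18 dz 4.65 yaw 0.1 | az 20.1
```

{"name": "send_rows", "arguments": {
  "steps": [
    {"dx":0.05,"dy":0.1,"dz":1.2,"yaw":0,"gripper":0},
    {"dx":0.05,"dy":0.1,"dz":2.4,"yaw":0,"gripper":0},
    {"dx":0.05,"dy":0.1,"dz":3.6,"yaw":0,"gripper":0},
    {"dx":0.05,"dy":0.1,"dz":4.6,"yaw":0,"gripper":0},
    {"dx":0.05,"dy":0.1,"dz":4.7,"yaw":0,"gripper":0}
  ]
}}

```text
clock: 7.55
tcp_pos: [0.4195, 0.3189, 0.0415]
orientation: [1.799, 2.574, -0.002]
contact_force: [-3.9, -4.7, 16.9]
grip_width: 0.0583
gripper_force: 79.6
```

{"name": "send_rows", "arguments": {
  "steps": [
    {"dx":0,"dy":0,"dz":0,"yaw":0,"gripper":1},
    {"dx":0,"dy":0,"dz":0,"yaw":0,"gripper":1},
    {"dx":0,"dy":0,"dz":-0.3,"yaw":0,"gripper":1},
    {"dx":0,"dy":0,"dz":-5,"yaw":0,"gripper":1},
    {"dx":0,"dy":0,"dz":-11,"yaw":0,"gripper":1}
  ]
}}

```text
clock: 8.18
tcp_pos: [0.419, 0.3184, 0.1516]
orientation: [-1.799, -2.574, 0.005]
contact_force: [1.9, 0.5, 0.6]
grip_width: 0.0854
gripper_force: 0.0
```

Run:
```python
from h import *
p,R,o=pose(); d=snap('wrist','w6');print(p,o['grip_width'],o['contact_force'])
print(rect(d,(.42,.32),.029,.039,.09)); print(rect(d,(.42,.32),.010,.019,.12))
```

```text
[0.41902555 0.31837576 0.15160207] 0.08540515545247505 [1.92316723 0.460959   0.55414768]
(array([0.41983124, 0.31568646]), (123.7, 60.2), 110.27786445617676, np.float64(0.03382180911805727))
(array([0.42065976, 0.31700153]), (163.3, 92.3), 109.97440147399902, np.float64(0.013895535585547266))
```

View pics/w6.png

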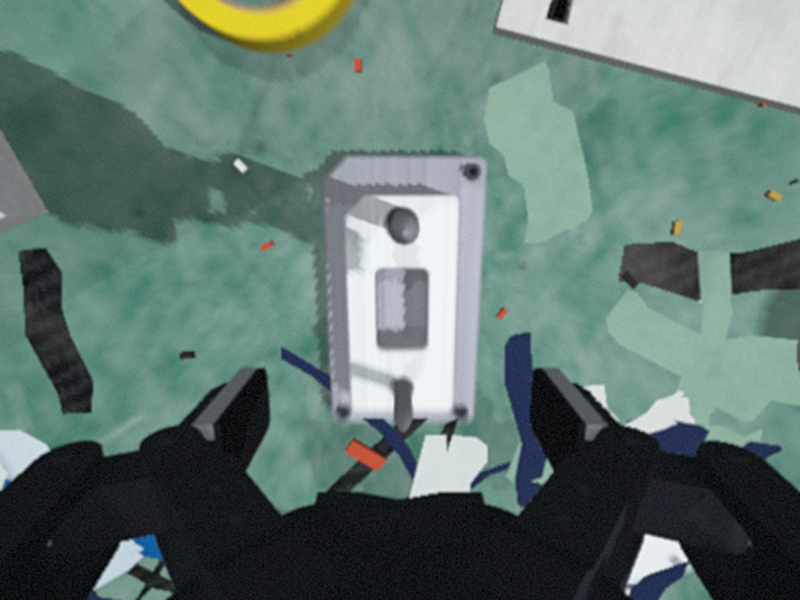

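The picture shows the cavity plate seated, with both pins (403,225) and (403,400) through it. Next is the core.

Run:
```python
from h import *
f=go(.52,.27,.28,20); f=go(.66,.05,.28,30,f); f=go(.647,-.187,.20,39.4,f)
```

```text
dx -8.23 dy 7.53 dz -11.99 yaw 0.1 | az 20.1
dx -25.46 dy 5.63 dz 0.00 yaw -10.0 | az 20.0
dx -19.87 dy -12.98 dz 8.00 yaw -9.4 | az 30.0
```

{"name": "send_rows", "arguments": {
  "steps": [
    {"dx":-2,"dy":2,"dz":-5.5,"yaw":0,"gripper":1},
    {"dx":-6,"dy":5.5,"dz":-10,"yaw":0,"gripper":1},
    {"dx":-8.2,"dy":7.5,"dz":-12,"yaw":0,"gripper":1}
  ]
}}

```text
clock: 8.6
tcp_pos: [0.5205, 0.2668, 0.274]
orientation: [1.801, 2.572, 0.004]
contact_force: [-0.3, -0.5, -0.5]
grip_width: 0.0851
gripper_force: 0.0
```

{"name": "send_rows", "arguments": {
  "steps": [
    {"dx":-6,"dy":1.4,"dz":0,"yaw":-2,"gripper":1},
    {"dx":-12,"dy":2.8,"dz":0,"yaw":-4,"gripper":1},
    {"dx":-18,"dy":4.2,"dz":0,"yaw":-6,"gripper":1},
    {"dx":-23,"dy":5.2,"dz":0,"yaw":-8,"gripper":1},
    {"dx":-25.5,"dy":5.6,"dz":0,"yaw":-10,"gripper":1}
  ]
}}

```text
clock: 9.22
tcp_pos: [0.6598, 0.0433, 0.2708]
orientation: [1.573, 2.719, -0.002]
contact_force: [-0.8, 0.7, -0.1]
grip_width: 0.0856
gripper_force: 0.0
```

{"name": "send_rows", "arguments": {
  "steps": [
    {"dx":-5,"dy":-3.2,"dz":1,"yaw":-2,"gripper":0.7},
    {"dx":-10,"dy":-6.5,"dz":3,"yaw":-4,"gripper":0.7},
    {"dx":-15,"dy":-9.8,"dz":6,"yaw":-6,"gripper":0.7},
    {"dx":-19.9,"dy":-13,"dz":8,"yaw":-9.4,"gripper":0.7},
    {"dx":-19.9,"dy":-13,"dz":8,"yaw":-9.4,"gripper":0.7}
  ]
}}

```text
clock: 9.85
tcp_pos: [0.6431, -0.1976, 0.1885]
orientation: [-1.352, -2.832, 0.007]
contact_force: [0.2, 0.7, 0.2]
grip_width: 0.0596
gripper_force: 0.0
```

Run:
```python
from h import *
d=snap('wrist','w7'); d=snap('wrist','w7'); print(pose()[0],pose()[2]['grip_width'])
print(rect(d,(.647,-.186),.019,.029,.06)); print(rect(d,(.647,-.186),.031,.042,.03))
e=snap('top','t7');print(rect(e,(.647,-.186),.019,.029,.06))
go(.647,-.187,.053,39.4)
```

```text
[ 0.64521447 -0.1911007   0.19070041] 0.05987081715374564
(array([ 0.64759833, -0.19013525]), (56.5, 37.9), 127.53736114501953, np.float64(0.02382788358373766))
(array([ 0.64753607, -0.18988556]), (21.9, 13.8), 125.88043594360352, np.float64(0.03567245265762811))
(array([ 0.64699567, -0.18622549]), (57.4, 38.0), 127.27434539794922, np.float64(0.023994923190501144))
dx 0.08 dy 0.20 dz 13.85 yaw 0.1 | az 39.5
```

Run:
```python
from h import *
go(.6473,-.188,.053,37.4)
```

```text
dx -0.02 dy 0.16 dz 13.85 yaw 2.1 | az 39.5
```

{"name": "send_rows", "arguments": {
  "steps": [
    {"dx":0,"dy":0.15,"dz":5,"yaw":2,"gripper":0.7},
    {"dx":0,"dy":0.15,"dz":9,"yaw":2,"gripper":0.7},
    {"dx":0,"dy":0.15,"dz":9,"yaw":2,"gripper":0.7},
    {"dx":0,"dy":0.15,"dz":9,"yaw":2,"gripper":0.7}
  ]
}}

```text
clock: 10.5
tcp_pos: [0.6485, -0.1874, 0.1035]
orientation: [1.386, 2.816, 0.002]
contact_force: [0.3, 0.3, 1.1]
grip_width: 0.0599
gripper_force: 0.0
```

Run:
```python
from h import *
go(.6473,-.188,.053,37.4)
```

```text
dx 0.04 dy -0.14 dz 5.05 yaw 0.2 | az 37.6
```

{"name": "send_rows", "arguments": {
  "steps": [
    {"dx":0,"dy":-0.1,"dz":3,"yaw":0.2,"gripper":0.7},
    {"dx":0,"dy":-0.1,"dz":5.05,"yaw":0.2,"gripper":0.7},
    {"dx":0,"dy":-0.1,"dz":5.05,"yaw":0.2,"gripper":0.7},
    {"dx":0,"dy":-0.1,"dz":5.05,"yaw":0.2,"gripper":0.7}
  ]
}}

```text
clock: 11.0
tcp_pos: [0.647, -0.1894, 0.052]
orientation: [1.394, 2.814, 0.001]
contact_force: [0.5, 0.2, 0.7]
grip_width: 0.0597
gripper_force: 0.0
```

{"name": "send_rows", "arguments": {
  "steps": [
    {"dx":0,"dy":0,"dz":0,"yaw":0,"gripper":0},
    {"dx":0,"dy":0,"dz":0,"yaw":0,"gripper":0},
    {"dx":0,"dy":0,"dz":0,"yaw":0,"gripper":0},
    {"dx":0,"dy":0,"dz":0,"yaw":0,"gripper":0},
    {"dx":0,"dy":0,"dz":0,"yaw":0,"gripper":0}
  ],
  "force": 70
}}

```text
clock: 11.62
tcp_pos: [0.6467, -0.1894, 0.0515]
orientation: [1.394, 2.814, 0.001]
contact_force: [-1.1, 0.4, 5.1]
grip_width: 0.0115
gripper_force: 71.0
```

Run:
```python
from h import *
print(pose()[0]); d=snap('wrist','w8'); print(rect(d,(.647,-.187),.019,.029,.06))
e=snap('top','t8');print(rect(e,(.647,-.186),.019,.029,.06))
f=go(.647,-.187,.24,37.4); f=go(.66,.05,.28,30,f); f=go(.52,.27,.28,20,f);f=go(.4204,.3185,.16,20,f)
```

```text
[ 0.64667325 -0.18943566  0.05154092]
(array([ 0.63695532, -0.17812387]), (38.0, 25.6), 37.7254753112793, np.float64(0.023977772315497383))
(array([ 0.63605988, -0.17401665]), (38.1, 25.4), 39.28752517700195, np.float64(0.024543925994855602))
dx 0.16 dy 0.19 dz -18.85 yaw -0.1 | az 37.3
dx 18.04 dy 15.43 dz -4.00 yaw 7.4 | az 37.4
dx 26.05 dy -1.12 dz 0.00 yaw 10.0 | az 30.0
dx 7.96 dy -7.70 dz 12.00 yaw -0.0 | az 20.0
```

{"name": "send_rows", "arguments": {
  "steps": [
    {"dx":0,"dy":0,"dz":-2,"yaw":0,"gripper":0},
    {"dx":0,"dy":0,"dz":-7,"yaw":0,"gripper":0},
    {"dx":0,"dy":0,"dz":-13,"yaw":0,"gripper":0},
    {"dx":0.1,"dy":0.1,"dz":-19,"yaw":0,"gripper":0},
    {"dx":0.1,"dy":0.1,"dz":-19,"yaw":0,"gripper":0}
  ]
}}

```text
clock: 12.35
tcp_pos: [0.6492, -0.1879, 0.2478]
orientation: [1.39, 2.806, 0.004]
contact_force: [-0.1, 0.1, -2.1]
grip_width: 0.0118
gripper_force: 70.2
```

{"name": "send_rows", "arguments": {
  "steps": [
    {"dx":4,"dy":3.4,"dz":-1,"yaw":1.5,"gripper":0},
    {"dx":8,"dy":6.8,"dz":-2,"yaw":3,"gripper":0},
    {"dx":12,"dy":10.2,"dz":-3,"yaw":4.5,"gripper":0},
    {"dx":16,"dy":13.6,"dz":-4,"yaw":6,"gripper":0},
    {"dx":18,"dy":15.4,"dz":-4,"yaw":7.4,"gripper":0}
  ]
}}

```text
clock: 12.98
tcp_pos: [0.6589, 0.0527, 0.281]
orientation: [-1.568, -2.721, -0.002]
contact_force: [-0.7, -0.5, -2.4]
grip_width: 0.0119
gripper_force: 70.2
```

{"name": "send_rows", "arguments": {
  "steps": [
    {"dx":5.5,"dy":-0.2,"dz":0,"yaw":2,"gripper":0},
    {"dx":11,"dy":-0.4,"dz":0,"yaw":4,"gripper":0},
    {"dx":16.5,"dy":-0.6,"dz":0,"yaw":6,"gripper":0},
    {"dx":22,"dy":-0.9,"dz":0,"yaw":8,"gripper":0},
    {"dx":26,"dy":-1.1,"dz":0,"yaw":10,"gripper":0}
  ]
}}

```text
clock: 13.6
tcp_pos: [0.5181, 0.2701, 0.28]
orientation: [-1.802, -2.572, 0.003]
contact_force: [0.4, -0.2, -1.5]
grip_width: 0.0118
gripper_force: 70.1
```

Run:
```python
from h import *
print(pose()[0],pose()[2]['grip_width']); go(.4204,.3185,.16,20)
```

```text
[0.51812243 0.27008813 0.28000631] 0.011817357572338141
dx 7.89 dy -7.51 dz 12.02 yaw -0.0 | az 20.0
```

{"name": "send_rows", "arguments": {
  "steps": [
    {"dx":4,"dy":-3.8,"dz":4,"yaw":0,"gripper":0},
    {"dx":7.9,"dy":-7.5,"dz":8,"yaw":0,"gripper":0},
    {"dx":7.9,"dy":-7.5,"dz":13,"yaw":0,"gripper":0},
    {"dx":7.9,"dy":-7.5,"dz":15.5,"yaw":0,"gripper":0},
    {"dx":7.9,"dy":-7.5,"dz":15.5,"yaw":0,"gripper":0}
  ]
}}

```text
clock: 14.22
tcp_pos: [0.4216, 0.3155, 0.1235]
orientation: [-1.803, -2.571, 0.009]
contact_force: [-0.5, -0.3, -1.7]
grip_width: 0.0113
gripper_force: 70.1
```

Run:
```python
from h import *
d=snap('wrist','w9');d=snap('wrist','w9'); p,R,o=pose();print(p); go(.4200,.3187,.0675,20)
c=d['color'][100:330,180:340]; cv2.imwrite('pics/w9c.png',cv2.resize(c,None,fx=2.6,fy=2.6,interpolation=cv2.INTER_CUBIC)[:,:,::-1])
r=rect(d,p[:2],p[2]-.0515+.019,p[2]-.0515+.028,.06); print(r)
```

```text
[0.42355603 0.31720292 0.12627236]
dx 0.26 dy -0.28 dz 5.88 yaw -0.1 | az 19.9
(array([0.41721292, 0.32994946]), (38.2, 25.4), 20.462398529052734, np.float64(0.09766677041117282))
```

View pics/w9c.png

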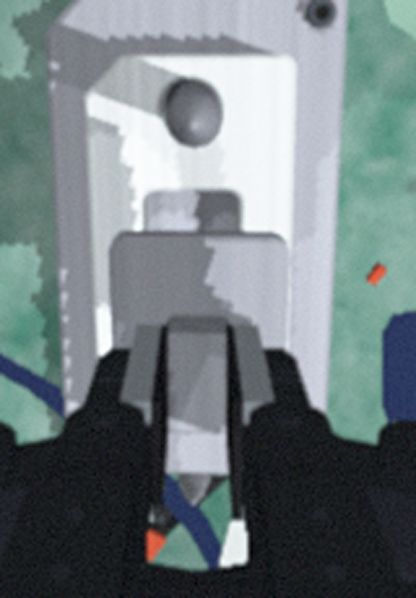

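{"name": "send_rows", "arguments": {
  "steps": [
    {"dx":0.18,"dy":-0.26,"dz":1.5,"yaw":0,"gripper":0},
    {"dx":0.18,"dy":-0.26,"dz":3,"yaw":0,"gripper":0},
    {"dx":0.18,"dy":-0.26,"dz":3,"yaw":0,"gripper":0},
    {"dx":0.18,"dy":-0.26,"dz":3,"yaw":0,"gripper":0}
  ]
}}

```text
clock: 14.82
tcp_pos: [0.4204, 0.3181, 0.0958]
orientation: [-1.805, -2.572, -0.0]
contact_force: [0.3, 0.3, -2.3]
grip_width: 0.0117
gripper_force: 70.1
```

Run:
```python
from h import *
print(pose()[0]);go(.4205,.318,.0675,20)
```

```text
[0.42036336 0.31810977 0.09584015]
dx -0.02 dy 0.01 dz 2.83 yaw -0.1 | az 19.9
```

{"name": "send_rows", "arguments": {
  "steps": [
    {"dx":0,"dy":0,"dz":0.8,"yaw":0,"gripper":0},
    {"dx":0,"dy":0,"dz":1.6,"yaw":0,"gripper":0},
    {"dx":0,"dy":0,"dz":2.3,"yaw":0,"gripper":0},
    {"dx":0,"dy":0,"dz":2.8,"yaw":0,"gripper":0},
    {"dx":0,"dy":0,"dz":2.85,"yaw":0,"gripper":0}
  ]
}}

```text
clock: 15.45
tcp_pos: [0.4202, 0.3179, 0.0677]
orientation: [1.804, 2.571, -0.001]
contact_force: [-2.5, -3.4, 10.7]
grip_width: 0.0118
gripper_force: 71.7
```

{"name": "send_rows", "arguments": {
  "steps": [
    {"dx":0,"dy":0,"dz":0,"yaw":0,"gripper":0.5},
    {"dx":0,"dy":0,"dz":0,"yaw":0,"gripper":0.5},
    {"dx":0,"dy":0,"dz":-0.3,"yaw":0,"gripper":0.5},
    {"dx":0,"dy":0,"dz":-4,"yaw":0,"gripper":0.6},
    {"dx":0,"dy":0,"dz":-10,"yaw":0,"gripper":1}
  ]
}}

```text
clock: 16.08
tcp_pos: [0.4194, 0.317, 0.167]
orientation: [-1.803, -2.57, 0.006]
contact_force: [1.1, 0.6, 0.1]
grip_width: 0.0675
gripper_force: 0.0
```

Run:
```python
from h import *
d=snap('wrist','w10');d=snap('wrist','w10'); print(pose()[0])
print('cav',rect(d,(.42,.32),.029,.037,.09)); print('sh',rect(d,(.42,.32),.0375,.044,.05)); print('boss',rect(d,(.42,.32),.047,.056,.03))
f=go(.52,.25,.28,20); f=go(.66,.03,.28,10,f); f=go(.56,-.12,.26,-2.3,f);
```

```text
[0.42268757 0.32101521 0.17317519]
cav (array([0.41971945, 0.31596906]), (123.4, 60.1), 110.31636047363281, np.float64(0.033856192026303564))
sh (array([0.42018301, 0.31626413]), (56.2, 38.1), 109.45310974121094, np.float64(0.03983927190384366))
boss (array([0.42031226, 0.31643137]), (22.0, 13.7), 109.4569149017334, np.float64(0.05174088810757043))
dx -9.95 dy 6.84 dz -10.65 yaw -0.1 | az 19.9
dx -25.46 dy 5.63 dz 0.00 yaw 10.0 | az 20.0
dx -13.04 dy -12.45 dz 2.00 yaw 12.3 | az 10.0
```

Shoulder top is at 39.8 mm and boss at 51.7 mm, so the core is home. Next is the retainer.

{"name": "send_rows", "arguments": {
  "steps": [
    {"dx":-2,"dy":1.5,"dz":-4,"yaw":0,"gripper":1},
    {"dx":-6,"dy":4,"dz":-8,"yaw":0,"gripper":1},
    {"dx":-10,"dy":6.8,"dz":-10.6,"yaw":0,"gripper":1}
  ]
}}

```text
clock: 16.55
tcp_pos: [0.5194, 0.2468, 0.2756]
orientation: [1.802, 2.572, 0.003]
contact_force: [-0.1, 0.0, -0.2]
grip_width: 0.0855
gripper_force: 0.0
```

{"name": "send_rows", "arguments": {
  "steps": [
    {"dx":-6,"dy":1.4,"dz":0,"yaw":2,"gripper":1},
    {"dx":-12,"dy":2.8,"dz":0,"yaw":4,"gripper":1},
    {"dx":-18,"dy":4.2,"dz":0,"yaw":6,"gripper":1},
    {"dx":-23,"dy":5.2,"dz":0,"yaw":8,"gripper":1},
    {"dx":-25.5,"dy":5.6,"dz":0,"yaw":10,"gripper":1}
  ]
}}

```text
clock: 17.18
tcp_pos: [0.6587, 0.0226, 0.2727]
orientation: [2.028, 2.399, -0.002]
contact_force: [0.2, 0.5, -0.6]
grip_width: 0.085
gripper_force: 0.0
```

Run:
```python
from h import *
print(pose()[0]); f=go(.60,-.15,.26,-2.3); f=go(.488,-.119,.17,-2.3,f);
```

```text
[0.65865562 0.02255629 0.27270472]
dx -16.04 dy -8.65 dz 1.29 yaw 11.9 | az 9.6
dx 2.65 dy -11.32 dz 9.00 yaw 0.0 | az -2.3
```

{"name": "send_rows", "arguments": {
  "steps": [
    {"dx":-5.3,"dy":-2.9,"dz":0.4,"yaw":4,"gripper":1},
    {"dx":-10.6,"dy":-5.8,"dz":0.8,"yaw":8,"gripper":1},
    {"dx":-16,"dy":-8.6,"dz":1.3,"yaw":11.9,"gripper":1}
  ]
}}

```text
clock: 17.55
tcp_pos: [0.5996, -0.1462, 0.2603]
orientation: [-2.261, -2.181, -0.001]
contact_force: [0.1, -0.5, -0.5]
grip_width: 0.0857
gripper_force: 0.0
```

{"name": "send_rows", "arguments": {
  "steps": [
    {"dx":1.3,"dy":-5.6,"dz":3,"yaw":0,"gripper":1},
    {"dx":2.6,"dy":-11.3,"dz":7,"yaw":0,"gripper":1},
    {"dx":2.6,"dy":-11.3,"dz":9,"yaw":0,"gripper":1},
    {"dx":2.6,"dy":-11.3,"dz":9,"yaw":0,"gripper":1},
    {"dx":2.6,"dy":-11.3,"dz":9,"yaw":0,"gripper":1}
  ]
}}

```text
clock: 18.18
tcp_pos: [0.49, -0.1156, 0.1715]
orientation: [2.258, 2.182, 0.003]
contact_force: [0.2, -0.1, 0.1]
grip_width: 0.0857
gripper_force: 0.0
```

Run:
```python
from h import *
d=snap('wrist','w11');d=snap('wrist','w11'); print(pose()[0])
print(rect(d,(.488,-.119),.013,.027,.09)); e=snap('top','t11');print(rect(e,(.488,-.119),.013,.027,.09))
go(.488,-.1195,.028,-2.3)
```

```text
[ 0.49018048 -0.11594039  0.1716023 ]
(array([ 0.48813733, -0.12215682]), (123.7, 60.2), 87.58647155761719, np.float64(0.019812497641752386))
(array([ 0.48873575, -0.08808559]), (61.6, 60.6), 88.39506530761719, np.float64(0.019833650777779044))
dx -0.35 dy -0.22 dz 14.34 yaw 0.3 | az -2.0
```

{"name": "send_rows", "arguments": {
  "steps": [
    {"dx":-0.4,"dy":-0.2,"dz":5,"yaw":0.3,"gripper":1},
    {"dx":-0.4,"dy":-0.2,"dz":9,"yaw":0.3,"gripper":1},
    {"dx":-0.4,"dy":-0.2,"dz":9,"yaw":0.3,"gripper":1},
    {"dx":-0.4,"dy":-0.2,"dz":9,"yaw":0.3,"gripper":1}
  ]
}}

```text
clock: 18.82
tcp_pos: [0.4876, -0.12, 0.0817]
orientation: [2.265, 2.175, 0.002]
contact_force: [-0.3, 0.3, 0.7]
grip_width: 0.0856
gripper_force: 0.0
```

Run:
```python
from h import *
print(pose()[0]); go(.488,-.120,.028,-2.4)
```

```text
[ 0.48762301 -0.12000507  0.08173474]
dx 0.00 dy 0.03 dz 5.37 yaw 0.1 | az -2.3
```

{"name": "send_rows", "arguments": {
  "steps": [
    {"dx":0,"dy":0,"dz":3,"yaw":0.1,"gripper":1},
    {"dx":0,"dy":0,"dz":5.4,"yaw":0.1,"gripper":1},
    {"dx":0,"dy":0,"dz":5.4,"yaw":0.1,"gripper":1},
    {"dx":0,"dy":0,"dz":5.4,"yaw":0.1,"gripper":1}
  ]
}}

```text
clock: 19.32
tcp_pos: [0.4877, -0.1202, 0.0281]
orientation: [2.266, 2.172, 0.003]
contact_force: [0.4, -0.2, 0.3]
grip_width: 0.085
gripper_force: 0.0
```

{"name": "send_rows", "arguments": {
  "steps": [
    {"dx":0,"dy":0,"dz":0,"yaw":0,"gripper":0},
    {"dx":0,"dy":0,"dz":0,"yaw":0,"gripper":0},
    {"dx":0,"dy":0,"dz":0,"yaw":0,"gripper":0},
    {"dx":0,"dy":0,"dz":0,"yaw":0,"gripper":0}
  ],
  "force": 70
}}

```text
clock: 19.82
tcp_pos: [0.4874, -0.1203, 0.028]
orientation: [2.266, 2.172, 0.002]
contact_force: [-2.7, -0.2, 12.9]
grip_width: 0.058
gripper_force: 74.1
```

Run:
```python
from h import *
p,R,o=pose(); print(p); f=(*p,-2.4)
f=go(.488,-.12,.24,-2.4,f); f=go(.61,-.13,.29,0,f); f=go(.66,.03,.29,10,f); f=go(.52,.26,.28,20,f)
```

```text
[ 0.48736687 -0.12029014  0.02798435]
dx 0.03 dy 0.06 dz -21.20 yaw -0.0 | az -2.4
dx -0.49 dy 12.23 dz -5.00 yaw -2.4 | az -2.4
dx 16.00 dy 5.00 dz 0.00 yaw -10.0 | az 0.0
dx 25.08 dy -9.79 dz 1.00 yaw -10.0 | az 10.0
```

{"name": "send_rows", "arguments": {
  "steps": [
    {"dx":0,"dy":0,"dz":-2,"yaw":0,"gripper":0},
    {"dx":0,"dy":0,"dz":-7,"yaw":0,"gripper":0},
    {"dx":0,"dy":0,"dz":-13,"yaw":0,"gripper":0},
    {"dx":0,"dy":0,"dz":-18.5,"yaw":0,"gripper":0},
    {"dx":0,"dy":0,"dz":-21,"yaw":0,"gripper":0}
  ]
}}

```text
clock: 20.45
tcp_pos: [0.4871, -0.1201, 0.2399]
orientation: [2.265, 2.171, 0.004]
contact_force: [0.6, -0.3, -3.0]
grip_width: 0.0582
gripper_force: 77.4
```

{"name": "send_rows", "arguments": {
  "steps": [
    {"dx":-0.2,"dy":5.5,"dz":-2,"yaw":-1,"gripper":0},
    {"dx":-0.4,"dy":11,"dz":-4,"yaw":-2.4,"gripper":0},
    {"dx":3,"dy":13,"dz":-5,"yaw":-4,"gripper":0},
    {"dx":8,"dy":15,"dz":-5,"yaw":-7,"gripper":0},
    {"dx":13.5,"dy":17,"dz":-5,"yaw":-10,"gripper":0}
  ]
}}

```text
clock: 21.08
tcp_pos: [0.662, 0.008, 0.2862]
orientation: [2.07, 2.363, -0.001]
contact_force: [0.5, -0.8, -2.7]
grip_width: 0.0583
gripper_force: 77.3
```

Run:
```python
from h import *
p,R,o=pose(); print(p,o['grip_width']); f=None
f=go(.52,.26,.28,20,f)
```

```text
[0.66201631 0.00797551 0.28623714] 0.058292092359821
dx 26.85 dy -10.76 dz 0.62 yaw -12.4 | az 7.6
```

{"name": "send_rows", "arguments": {
  "steps": [
    {"dx":5.5,"dy":-2.2,"dz":0,"yaw":-3,"gripper":0},
    {"dx":11,"dy":-4.4,"dz":0,"yaw":-6,"gripper":0},
    {"dx":16.5,"dy":-6.6,"dz":0.2,"yaw":-9,"gripper":0},
    {"dx":22,"dy":-8.8,"dz":0.4,"yaw":-12.4,"gripper":0},
    {"dx":26.8,"dy":-10.7,"dz":0.6,"yaw":-12.4,"gripper":0}
  ]
}}

```text
clock: 21.7
tcp_pos: [0.5184, 0.2608, 0.2804]
orientation: [-1.8, -2.575, 0.001]
contact_force: [0.2, 1.1, -1.8]
grip_width: 0.0579
gripper_force: 77.3
```

Run:
```python
from h import *
print(pose()[0]); f=go(.4207,.3191,.135,20)
```

```text
[0.51842431 0.26076656 0.2803677 ]
dx 8.84 dy -7.17 dz 14.54 yaw 0.1 | az 20.1
```

{"name": "send_rows", "arguments": {
  "steps": [
    {"dx":4.4,"dy":-3.6,"dz":4,"yaw":0.1,"gripper":0},
    {"dx":8.8,"dy":-7.2,"dz":8,"yaw":0.1,"gripper":0},
    {"dx":8.8,"dy":-7.2,"dz":13,"yaw":0.1,"gripper":0},
    {"dx":8.8,"dy":-7.2,"dz":14.5,"yaw":0.1,"gripper":0},
    {"dx":8.8,"dy":-7.2,"dz":14.5,"yaw":0.1,"gripper":0}
  ]
}}

```text
clock: 22.32
tcp_pos: [0.4234, 0.3165, 0.1353]
orientation: [1.806, 2.57, -0.002]
contact_force: [0.2, -0.4, -1.8]
grip_width: 0.0582
gripper_force: 77.3
```

```bash
cat > chk.py <<'E'
from h import *
import sys
zt=float(sys.argv[1]) # plate top minus TCP z
d=snap('wrist','wc');d=snap('wrist','wc'); p,R,o=pose(); print(p); go(.4207,.3191,.135,20)
P=cloud(d); T=(P-p)@R*1000; z=P[...,2]; ok=d['depth']>0
m=ok&(abs(z-p[2]-zt)<.004)&(abs(T[...,1])<50)
a=T[m&(T[...,0]>5)&(T[...,0]<70)]; print('plate front x',np.percentile(a[:,0],99.7).round(1),'y',[np.percentile(a[(a[:,0]>18)&(a[:,0]<40),1],q).round(1) for q in (.5,99.5)])
s=ok&(z>.058)&(z<.0845)&(T[...,0]>25)&(T[...,0]<65)&(abs(T[...,1])<25); b=T[s]
print('pin',len(b),b.min(0).round(1),b.max(0).round(1)); t=b[b[:,2]<b[:,2].min()+4]; print('tip',len(t),t.mean(0).round(1))
c=ok&(abs(z-.014)<.004)&(T[...,0]<95)&(T[...,0]>55)&(abs(T[...,1])<60); c=T[c]; print('base front',np.percentile(c[:,0],99.5).round(1),'y',np.percentile(c[:,1],[.5,99.5]).round(1))
E
python3 chk.py -.008
```

```text
[0.42460246 0.317542   0.13701749]
dx 0.28 dy -0.32 dz 0.20 yaw -0.2 | az 19.8
plate front x 60.2 y [np.float64(-31.0), np.float64(28.1)]
pin 191 [ 40.6 -10.3  52.6] [50.1  2.2 70.2]
tip 74 [47.4 -4.2 54.8]
base front 81.8 y [-49.5  40.9]
```

{"name": "send_rows", "arguments": {
  "steps": [
    {"dx":0.2,"dy":-0.28,"dz":0.5,"yaw":-0.1,"gripper":0},
    {"dx":0.2,"dy":-0.28,"dz":1.5,"yaw":-0.1,"gripper":0},
    {"dx":0.2,"dy":-0.28,"dz":1.5,"yaw":-0.1,"gripper":0},
    {"dx":0.2,"dy":-0.28,"dz":1.5,"yaw":-0.1,"gripper":0}
  ]
}}

```text
clock: 22.92
tcp_pos: [0.4193, 0.3182, 0.1203]
orientation: [-1.802, -2.573, 0.0]
contact_force: [0.0, -0.4, -1.9]
grip_width: 0.058
gripper_force: 77.3
```

```bash
python3 chk.py -.008
```

```text
[0.41940958 0.31834686 0.12046022]
dx 0.03 dy 0.15 dz -1.45 yaw -0.0 | az 20.0
plate front x 60.4 y [np.float64(-30.6), np.float64(28.6)]
pin 377 [38.7 -6.1 36.2] [51.1  7.3 56.9]
tip 104 [45.4  0.5 38.4]
base front 79.4 y [-44.4  45.8]
```

{"name": "send_rows", "arguments": {
  "steps": [
    {"dx":0,"dy":0.15,"dz":0.3,"yaw":0,"gripper":0},
    {"dx":0,"dy":0.15,"dz":1.2,"yaw":0,"gripper":0},
    {"dx":0,"dy":0.15,"dz":2.2,"yaw":0,"gripper":0},
    {"dx":0,"dy":0.15,"dz":3.2,"yaw":0,"gripper":0},
    {"dx":0,"dy":0.15,"dz":3.2,"yaw":0,"gripper":0}
  ]
}}

```text
clock: 23.65
tcp_pos: [0.4201, 0.3182, 0.0871]
orientation: [-1.802, -2.573, 0.003]
contact_force: [-0.1, -0.3, -2.5]
grip_width: 0.0582
gripper_force: 77.3
```

Going down freely, with no side force.

{"name": "send_rows", "arguments": {
  "steps": [
    {"dx":0,"dy":0,"dz":0.8,"yaw":0,"gripper":0},
    {"dx":0,"dy":0,"dz":1.5,"yaw":0,"gripper":0},
    {"dx":0,"dy":0,"dz":2.1,"yaw":0,"gripper":0},
    {"dx":0,"dy":0,"dz":2.5,"yaw":0,"gripper":0},
    {"dx":0,"dy":0,"dz":2.6,"yaw":0,"gripper":0}
  ]
}}

```text
clock: 24.28
tcp_pos: [0.4205, 0.3186, 0.0622]
orientation: [1.802, 2.573, -0.001]
contact_force: [-1.9, -1.7, 5.4]
grip_width: 0.0581
gripper_force: 78.2
```

{"name": "send_rows", "arguments": {
  "steps": [
    {"dx":0,"dy":0,"dz":0,"yaw":0,"gripper":1},
    {"dx":0,"dy":0,"dz":0,"yaw":0,"gripper":1},
    {"dx":0,"dy":0,"dz":-0.3,"yaw":0,"gripper":1},
    {"dx":0,"dy":0,"dz":-5,"yaw":0,"gripper":1},
    {"dx":0,"dy":0,"dz":-11,"yaw":0,"gripper":1}
  ]
}}

```text
clock: 24.9
tcp_pos: [0.4201, 0.3182, 0.1728]
orientation: [-1.801, -2.572, 0.004]
contact_force: [1.6, 0.9, 1.0]
grip_width: 0.0851
gripper_force: 0.0
```

Run:
```python
from h import *
d=snap('wrist','w12');d=snap('wrist','w12'); p=pose()[0]; print(p)
print('ret',rect(d,(.42,.32),.049,.058,.09)); print('base',rect(d,(.42,.32),.010,.018,.12))
f=go(.48,.26,.27,-8); f=go(.625,.19,.23,-48,f)
e=load('t7'); 
for r in (.0098,.0105): print(rect(e,(.638,.201),r,.016,.08))
```

```text
[0.42312016 0.32186159 0.17852305]
ret (array([0.42040015, 0.3165506 ]), (123.6, 60.1), 110.06717872619629, np.float64(0.05384585902930372))
base (array([0.42067969, 0.31680161]), (163.2, 92.2), 109.95111656188965, np.float64(0.013879758002643565))
dx -7.73 dy 3.32 dz -9.14 yaw 28.0 | az 20.0
dx -4.91 dy 15.33 dz 4.00 yaw 40.0 | az -8.0
(array([0.63798547, 0.20116544]), (125.2, 59.7), 43.911781311035156, np.float64(0.012489089989200636))
(array([0.63798547, 0.20116544]), (125.2, 59.7), 43.911781311035156, np.float64(0.012672773972340196))
```

{"name": "send_rows", "arguments": {
  "steps": [
    {"dx":-2.5,"dy":1,"dz":-4,"yaw":7,"gripper":1},
    {"dx":-5,"dy":2,"dz":-8,"yaw":14,"gripper":1},
    {"dx":-7.7,"dy":3.3,"dz":-9,"yaw":21,"gripper":1},
    {"dx":-7.7,"dy":3.3,"dz":-9,"yaw":28,"gripper":1}
  ]
}}

```text
clock: 25.5
tcp_pos: [0.4804, 0.2555, 0.2636]
orientation: [2.379, 2.049, 0.004]
contact_force: [-0.7, 1.4, -0.4]
grip_width: 0.0854
gripper_force: 0.0
```

{"name": "send_rows", "arguments": {
  "steps": [
    {"dx":-1.2,"dy":4,"dz":0,"yaw":9,"gripper":1},
    {"dx":-2.5,"dy":8,"dz":1,"yaw":18,"gripper":1},
    {"dx":-3.7,"dy":12,"dz":2,"yaw":27,"gripper":1},
    {"dx":-4.9,"dy":15.3,"dz":3,"yaw":34,"gripper":1},
    {"dx":-4.9,"dy":15.3,"dz":4,"yaw":38,"gripper":1}
  ]
}}

```text
clock: 26.12
tcp_pos: [0.625, 0.185, 0.2215]
orientation: [2.916, 1.165, 0.0]
contact_force: [0.2, 0.2, -1.4]
grip_width: 0.0857
gripper_force: 0.0
```

Run:
```python
from h import *
d=snap('wrist','w13');d=snap('wrist','w13'); p=pose()[0]; print(p)
for r in (.007,.009): print(rect(d,(.638,.2),r,.017,.08))
f=go(.638,.2,.1,-46.1)
```

```text
[0.62222461 0.18711247 0.22081298]
(array([0.63140167, 0.20846809]), (130.3, 130.0), 43.6485595703125, np.float64(0.011550042630416441))
(array([0.637146  , 0.19798065]), (124.3, 59.3), 44.999420166015625, np.float64(0.01185874160255766))
dx 2.06 dy 0.18 dz 12.08 yaw 0.0 | az -46.1
```

View pics/w13.png

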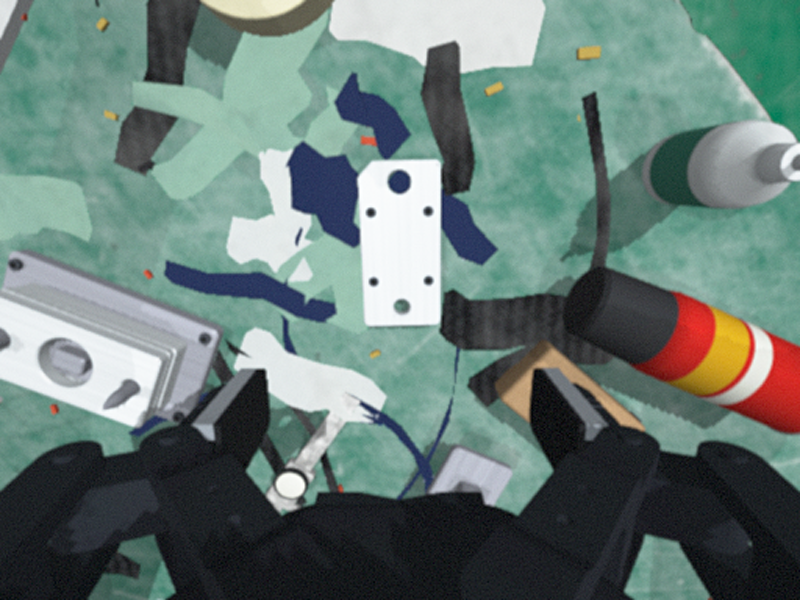

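The closing plate is centred at (400,243), already squared to the tool, with the big hole ahead at (399,181). Its surroundings are flat scraps.

{"name": "send_rows", "arguments": {
  "steps": [
    {"dx":2.1,"dy":0.15,"dz":5,"yaw":-0.5,"gripper":1},
    {"dx":2.1,"dy":0.15,"dz":10,"yaw":-0.5,"gripper":1},
    {"dx":2.1,"dy":0.15,"dz":14,"yaw":-0.5,"gripper":1},
    {"dx":2.1,"dy":0.15,"dz":14,"yaw":-0.5,"gripper":1},
    {"dx":2.1,"dy":0.15,"dz":14,"yaw":-0.5,"gripper":1}
  ]
}}

```text
clock: 26.85
tcp_pos: [0.6398, 0.2022, 0.0844]
orientation: [-2.907, -1.191, -0.004]
contact_force: [0.7, 0.1, 0.2]
grip_width: 0.0856
gripper_force: 0.0
```

Run:
```python
from h import *
d=snap('wrist','w14'); p=pose()[0]; print(p)
print(rect(d,(.638,.2),.009,.017,.08))
f=go(.6376,.1995,.026,-45.6)
```

```text
[0.64020483 0.20226043 0.08496071]
(array([0.63740771, 0.19780563]), (124.6, 60.2), 44.81718826293945, np.float64(0.011788190349038347))
dx -0.40 dy 0.01 dz 5.89 yaw 0.1 | az -45.5
```

{"name": "send_rows", "arguments": {
  "steps": [
    {"dx":-0.35,"dy":0,"dz":3,"yaw":0,"gripper":1},
    {"dx":-0.35,"dy":0,"dz":5.8,"yaw":0,"gripper":1},
    {"dx":-0.35,"dy":0,"dz":6.1,"yaw":0,"gripper":1},
    {"dx":-0.35,"dy":0,"dz":6.1,"yaw":0,"gripper":1}
  ]
}}

```text
clock: 27.4
tcp_pos: [0.6375, 0.1994, 0.0232]
orientation: [-2.908, -1.189, -0.004]
contact_force: [0.3, -0.4, 0.1]
grip_width: 0.0854
gripper_force: 0.0
```

{"name": "send_rows", "arguments": {
  "steps": [
    {"dx":0,"dy":0,"dz":0,"yaw":0,"gripper":0},
    {"dx":0,"dy":0,"dz":0,"yaw":0,"gripper":0},
    {"dx":0,"dy":0,"dz":0,"yaw":0,"gripper":0},
    {"dx":0,"dy":0,"dz":0,"yaw":0,"gripper":0}
  ],
  "force": 70
}}

```text
clock: 27.9
tcp_pos: [0.6376, 0.1993, 0.0234]
orientation: [2.908, 1.189, 0.004]
contact_force: [-1.5, -0.3, 7.5]
grip_width: 0.0575
gripper_force: 75.5
```

Run:
```python
from h import *
p,R,o=pose(); print(p,o['grip_width']); f=(*p,-45.6)
f=go(p[0],p[1],.25,-45.6,f); f=go(.51,.25,.27,0,f); f=go(.4205,.3187,.155,20,f)
```

```text
[0.63758941 0.19931783 0.02343304] 0.057538151840875434
dx 0.00 dy 0.00 dz -22.66 yaw -0.0 | az -45.6
dx -5.57 dy -12.55 dz -2.00 yaw -45.6 | az -45.6
dx 6.87 dy -8.95 dz 11.50 yaw -20.0 | az -0.0
```

{"name": "send_rows", "arguments": {
  "steps": [
    {"dx":0,"dy":0,"dz":-2,"yaw":0,"gripper":0},
    {"dx":0,"dy":0,"dz":-7,"yaw":0,"gripper":0},
    {"dx":0,"dy":0,"dz":-13,"yaw":0,"gripper":0},
    {"dx":0,"dy":0,"dz":-18.5,"yaw":0,"gripper":0},
    {"dx":0,"dy":0,"dz":-22.6,"yaw":0,"gripper":0}
  ]
}}

```text
clock: 28.52
tcp_pos: [0.6366, 0.1991, 0.2517]
orientation: [2.908, 1.189, 0.005]
contact_force: [0.4, 0.3, -2.5]
grip_width: 0.058
gripper_force: 75.7
```

{"name": "send_rows", "arguments": {
  "steps": [
    {"dx":-1,"dy":-2.5,"dz":-1,"yaw":-9,"gripper":0},
    {"dx":-2.5,"dy":-5.5,"dz":-2,"yaw":-18,"gripper":0},
    {"dx":-4,"dy":-9,"dz":-2,"yaw":-27,"gripper":0},
    {"dx":-5.6,"dy":-12.5,"dz":-2,"yaw":-36,"gripper":0},
    {"dx":-5.6,"dy":-12.5,"dz":-2,"yaw":-45.6,"gripper":0}
  ]
}}

```text
clock: 29.15
tcp_pos: [0.5054, 0.2508, 0.2689]
orientation: [2.208, 2.234, 0.0]
contact_force: [0.6, -0.4, -1.0]
grip_width: 0.0579
gripper_force: 75.6
```

Run:
```python
from h import *
p,R,o=pose(); print(p,o['grip_width']); go(.4205,.3187,.135,20)
```

```text
[0.50542707 0.2507582  0.2689123 ] 0.05791776676202984
dx 6.90 dy -8.42 dz 13.39 yaw -19.3 | az 0.7
```

{"name": "send_rows", "arguments": {
  "steps": [
    {"dx":3,"dy":-4,"dz":2,"yaw":-6,"gripper":0},
    {"dx":6.9,"dy":-8.4,"dz":6,"yaw":-12,"gripper":0},
    {"dx":6.9,"dy":-8.4,"dz":11,"yaw":-19.3,"gripper":0},
    {"dx":6.9,"dy":-8.4,"dz":13.4,"yaw":-19.3,"gripper":0},
    {"dx":6.9,"dy":-8.4,"dz":13.4,"yaw":-19.3,"gripper":0}
  ]
}}

```text
clock: 29.78
tcp_pos: [0.4238, 0.3168, 0.1326]
orientation: [-1.815, -2.564, 0.005]
contact_force: [-0.0, 0.2, -1.1]
grip_width: 0.0576
gripper_force: 75.7
```

```bash
python3 chk.py -.0114
```

```text
[0.42538605 0.31811905 0.13479264]
dx 0.25 dy -0.41 dz -0.02 yaw -0.6 | az 19.4
plate front x 61.3 y [np.float64(-31.4), np.float64(27.7)]
pin 257 [ 40.8 -11.8  50.7] [51.4  1.2 73.6]
tip 88 [47.4 -5.5 52.8]
base front 82.3 y [-50.8  39.6]
```

{"name": "send_rows", "arguments": {
  "steps": [
    {"dx":0.1,"dy":-0.3,"dz":0.4,"yaw":-0.6,"gripper":0},
    {"dx":0.1,"dy":-0.3,"dz":1,"yaw":-0.6,"gripper":0},
    {"dx":0.1,"dy":-0.3,"dz":1,"yaw":-0.6,"gripper":0},
    {"dx":0.1,"dy":-0.3,"dz":1,"yaw":-0.6,"gripper":0}
  ]
}}

```text
clock: 30.38
tcp_pos: [0.4217, 0.3176, 0.1234]
orientation: [1.803, 2.573, 0.0]
contact_force: [-0.0, -0.3, -1.8]
grip_width: 0.058
gripper_force: 75.8
```

```bash
python3 chk.py -.0114
```

```text
[0.42167482 0.31767907 0.12340097]
dx 0.17 dy -0.04 dz -1.16 yaw -0.0 | az 20.0
plate front x 61.6 y [np.float64(-30.6), np.float64(28.4)]
pin 371 [40.1 -8.  38.9] [52.2  5.6 56.6]
tip 96 [46.8 -1.3 41.3]
base front 81.1 y [-46.3  44. ]
```

{"name": "send_rows", "arguments": {
  "steps": [
    {"dx":0,"dy":0,"dz":1,"yaw":0,"gripper":0},
    {"dx":0,"dy":0,"dz":2,"yaw":0,"gripper":0},
    {"dx":0,"dy":0,"dz":2.8,"yaw":0,"gripper":0},
    {"dx":0,"dy":0,"dz":3.2,"yaw":0,"gripper":0},
    {"dx":0,"dy":0,"dz":3.2,"yaw":0,"gripper":0}
  ]
}}

```text
clock: 31.1
tcp_pos: [0.4214, 0.3175, 0.0909]
orientation: [-1.802, -2.573, 0.001]
contact_force: [0.1, 0.2, -0.9]
grip_width: 0.0578
gripper_force: 75.8
```

{"name": "send_rows", "arguments": {
  "steps": [
    {"dx":0,"dy":0,"dz":0.6,"yaw":0,"gripper":0},
    {"dx":0,"dy":0,"dz":1,"yaw":0,"gripper":0},
    {"dx":0,"dy":0,"dz":1.3,"yaw":0,"gripper":0},
    {"dx":0,"dy":0,"dz":1.4,"yaw":0,"gripper":0},
    {"dx":0,"dy":0,"dz":1.4,"yaw":0,"gripper":0}
  ]
}}

```text
clock: 31.72
tcp_pos: [0.4215, 0.3175, 0.0775]
orientation: [1.802, 2.573, -0.0]
contact_force: [-1.8, -1.8, 2.4]
grip_width: 0.0577
gripper_force: 76.2
```

{"name": "send_rows", "arguments": {
  "steps": [
    {"dx":0,"dy":0,"dz":0,"yaw":0,"gripper":1},
    {"dx":0,"dy":0,"dz":0,"yaw":0,"gripper":1},
    {"dx":0,"dy":0,"dz":-0.3,"yaw":0,"gripper":1},
    {"dx":0,"dy":0,"dz":-5,"yaw":0,"gripper":1},
    {"dx":0,"dy":0,"dz":-10,"yaw":0,"gripper":1}
  ]
}}

```text
clock: 32.35
tcp_pos: [0.4211, 0.3174, 0.1781]
orientation: [-1.801, -2.573, 0.002]
contact_force: [0.5, -0.8, -0.2]
grip_width: 0.0855
gripper_force: 0.0
```

Run:
```python
from h import *
d=snap('wrist','w15');d=snap('wrist','w15'); p,R,o=pose(); print(p,o['contact_force'],o['grip_width'])
print('clo',rect(d,(.42,.32),.060,.071,.09)); print('base',rect(d,(.42,.32),.010,.018,.12))
P=cloud(d)
a=np.radians(110); c=np.array([.4205,.3168])
for s in(-50,-25,0,25,50):
  for t in (-22,0,22):
    q=c+1e-3*(s*np.array([np.cos(a),np.sin(a)])+t*np.array([np.sin(a),-np.cos(a)])); k=np.hypot(P[...,0]-q[0],P[...,1]-q[1])<.003
    if t or s in(0,): print(s,t,np.median(P[...,2][k&(P[...,2]>.01)]).round(4))
```

```text
[0.42365055 0.32031595 0.18250447] [0.0622088  0.42436269 0.25075006] 0.08508305542408817
clo (array([0.42101706, 0.31648016]), (124.6, 60.2), 110.27069854736328, np.float64(0.0658829976722961))
base (array([0.42075958, 0.31674905]), (162.2, 92.4), 109.97290802001953, np.float64(0.013855546902200868))
-50 -22 0.066
-50 22 0.0661
-25 -22 0.0663
-25 22 0.0662
0 -22 0.0659
0 0 0.0659
0 22 0.0659
25 -22 0.0663
25 22 0.066
50 -22 0.0659
50 22 0.0658
```

View pics/w15.png

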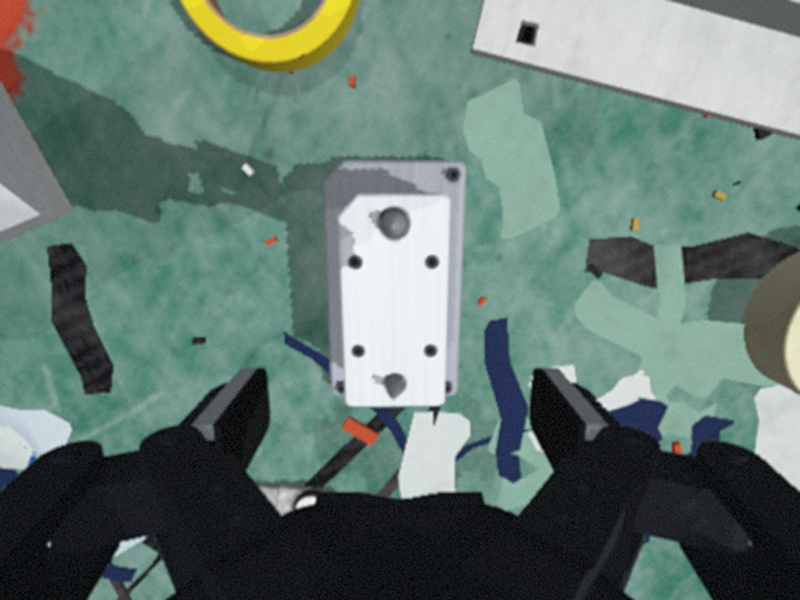

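The closing plate is flat at z = 66 mm, and both pins (393,222) and (396,382) stand through it. It is centred to 0.4 mm and the gripper is clear.

```bash
python3 -c "
from h import *
print(workorder.hand_in())"
```

```text
the job is handed in; nothing more can be done
None
```

The mould is rebuilt on the base in the required order and the job is handed in, at about 33 s of the 112 s. The last camera check showed the closing plate flat at its seated height with both pins through it, and I never touched the bystanders; no verdict came back.

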